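# Return the core slab to its marked position on the microscope stage

### The arm

A 6-joint arm with a two-finger parallel gripper is mounted at the origin on the work surface. World frame = base frame: x ahead of the robot, y to its left, z up, the work surface at z = 0. Lengths are in m, angles in rad, forces in N, time in s.
With the tool pointing down it reaches from about 0.2 to 0.875 m from the base axis. Payload 3.4 kg.
Tool frame: the origin (TCP) lies at the very end of the fingers, on their centre line; the grasp point (between the pads) lies 19 mm behind it; z points along the fingers, y is the line along which they close (so a half turn about z gives the same grasp; the last joint's range is limited). The gripper opens to 94 mm and grips with 3 to 60 N. Pads are 16 mm wide; open, the fingers measure 119 mm over their backs; the gripper's body (75 mm by 177 mm) begins 78 mm behind the grasp point.
Start: joints at [-1.248, 0.276, 1.505, -0, 1.361, -0.121], TCP at [0.247, -0.519, 0.205] pointing down, gripper open.
Joint ranges: [-2.89, 2.89], [-0.75, 2.08], [0.22, 2.7], [-1.18, 4.32], [0.11, 2.71], [-2.7, 2.7]. Speed limits (rad/s): [2.57, 2.57, 3.14, 3.14, 3.14, 3.14].

### API

Orientations are given as a unit quaternion [x, y, z, w].
In Python, from plant import manip, jaws, imaging, recognise gives the robot as it stands. The module is installed in compiled form; this text tells all that it offers. Calls block until the motion is done:
- manip.move_pose(position, orientation): joint-space move of the TCP to a pose.
- manip.move_l(position, frame=None, max_speed=0.15, f_stop=None): straight line of the TCP; frame=None keeps the orientation; max_speed is the mean speed in m/s. With f_stop (N) it stops when the force on the tool has changed by that much, and returns True; else False.
- manip.move_joints(angles): joint-space move.
- jaws.release() and jaws.grab(f_grip=None): open the fingers fully, or close them until they stop; f_grip is the grip in N (None keeps the last).
- manip.pause(seconds).
- manip.inverse_kinematics(position, orientation): joint angles nearest the present ones, or None.
- imaging.capture(name): name is "side" or "top" or "wrist"; returns a dict with "frame" (384x512x3 uint8, red, green, blue), "fx", "fy", "cx", "cy" (pixels), "world_from_camera" (4x4, takes a point from camera to world coordinates); the wrist camera has in their place "tool_from_camera" (4x4, takes a point from camera to tool coordinates, whose origin is the TCP and whose axes are the flange's). Camera axes: x right, y down, z forward; pixel columns grow to the right and rows downward; lengths in m; the calibration is good to about 2 mm. A picture is of the moment at which its call begins: read the wrist's pose just before it. There is no depth.
A pose or a line that the arm cannot do raises manip.MotionError and nothing moves.
- manip.finish_job(): hands the job in; it is judged then, once.
Trained networks look in the newest picture that a camera, given by its name, has taken for a name from the list of things; names that differ only in an ending like _2 or _b are one class to them, and where a whole thing is asked for, a point or a joint stands for the part that bears it (a point fixed in the world has none). Each returns a list of dicts, best first, with "score" (0 to 1); they miss things now and then, are a little off and sometimes report something else, mostly with a low value. They report only what shows in the picture. A call takes as long as a camera call.
- recognise(label, camera): "rect" ([centre column, centre row, width, height] in pixels, round what is visible of it).
Readings, each from a call of its own:
- manip.get_t(): time.
- manip.get_qpos(): joint angles.
- manip.get_joint_velocities(): joint speeds.
- manip.get_effort(): joint torques, N m.
- manip.get_eef_pos(): TCP position.
- manip.get_tool_rot(): TCP orientation.
- manip.get_contact_force(): force on the tool from outside, world axes, zero at the start.
- manip.get_moment(): the same for the moment, N m.
- manip.get_gripper_width(): finger opening in m.
- manip.get_finger_force(): force on a finger pad.
Only numpy, scipy, OpenCV 4.12 (cv2) and the standard library are available. Lean on these libraries where they do the work, as an engineer would, in place of code of your own. Each camera call takes 0.05 s, during which the arm holds its last target. There are 200 camera calls.

### The job

Turn the round black knob on the specimen stage until the carriage's pointer stands opposite the tip of the arrow-shaped clip on the scale edge (not the round magnet), then let go of the knob. Move the carriage only by that knob, and leave the dial of the grey lamp box as it is.

Things in the scene. Friction and masses are not known exactly. Their poses are not given: they have to be found in the camera images.
- drive_knob_grip (a point): centre (72 mm above the table) of the stage's round black knob, 42 mm wide, 30 mm tall, upright axis, at one end of a cream base 205 x 370 x 20 mm; 12 mm of stem separates it from an 80 x 70 mm housing, top at 45 mm. Counter-clockwise from above moves the carriage away from the knob, 40 mm per rad; under 1.45 rad is needed. It turns lightly (0.1 N m), stays put, and its axes turn with it.
- carriage: aluminium plate 104 x 90 mm sliding along the base, a dark rock slab clamped on it (top 58 mm above the table, 80 mm or more from the knob's axis). A narrow steel pointer sticks out of its long edge over the ruled scale. Origin: the pointer's tip, at its underside, 37 mm above the table. y: direction of travel away from the knob; x: outwards along the pointer; z up.
- arrow_clip: the mark: a steel clip, arrow-shaped from above, 24 mm wide, 38 mm long, 22 mm tall, fixed on the base beyond the scale, pointing at the carriage. Origin: the arrow's tip, at its underside, 20 mm above the table; axes parallel to the carriage's. The pointer passes 7 mm in front of it. A round steel magnet, 24 mm wide, on the same edge at the pointer's other side is no mark.
- lamp_dial (a point): a bystander: outer top end of the bar grip on the dial of the separate grey lamp box (110 x 100 x 45 mm), 18 mm off the dial's upright axis and 89 mm above the table. The dial is a black disc 42 mm across with a bar grip 14 mm wide, and turns easily. Also standing about: an amber dropper bottle, a white cup, a black tray of rock chips.

How it is judged:
At the end, for the whole second after the job is handed in: The pointer's tip is at rest opposite the arrow clip's tip, within 10 mm along the direction of travel, and the knob has been released (y of carriage in the frame of arrow_clip between -0.01 and 0.01 m and linear speed of carriage below 0.005 m/s); the robot touches nothing.
It fails at once if the carriage is pushed directly by the robot instead of by its knob (more than 2 N) (contact force between carriage and the arm above 2 N or contact force between carriage and the fingers above 2 N).
It fails at once if the lamp box's dial is turned (the end of its bar moves more than 6 mm) (distance of lamp_dial from where it was at the start of the episode above 0.006 m).
It also fails if it takes over 32 s, if anything falls off the work surface, if the arm or the gripper's body presses on something with over 40 N, if the wrist force passes 120 N, or if a joint passes its speed limit or range.

## Working session

There is one attempt and no reset: what is moved stays moved. The work goes in short steps, each a Python script; the robot and the scene stay as the last script left them, time stands still between calls to the robot, and variables do not carry over. Pictures are saved under pics/ and viewed, at most 10 in all, crops included, and the job is handed in when it is done.

```bash
mkdir -p pics; cat > h.py <<'E'
import numpy as np, cv2
from plant import manip, jaws, imaging, recognise
from scipy.spatial.transform import Rotation as R
def cap(n):
    p=manip.get_eef_pos(); q=manip.get_tool_rot()
    d=imaging.capture(n)
    if n=="wrist":
        T=np.eye(4);T[:3,:3]=R.from_quat(q).as_matrix();T[:3,3]=p
        d["W"]=T@np.array(d["tool_from_camera"])
    else: d["W"]=np.array(d["world_from_camera"])
    return d
def px(d,u,v,z):
    r=d["W"][:3,:3]@np.array([(u-d["cx"])/d["fx"],(v-d["cy"])/d["fy"],1]); o=d["W"][:3,3]
    return o+r*(z-o[2])/r[2]
def save(d,f): cv2.imwrite("pics/"+f,cv2.cvtColor(d["frame"],cv2.COLOR_RGB2BGR))
E
python3 - <<'E'
from h import *
Z=dict(drive_knob_grip=.08,carriage=.04,arrow_clip=.035,lamp_dial=.08)
for c in("top","side"):
    d=cap(c);save(d,c+"0.png");print(c,d["W"][:3,3].round(3))
    for l in Z:
        for r in recognise(l,c)[:3]: print(l,np.round(r["rect"],1),round(r["score"],2),px(d,*r["rect"][:2],Z[l]).round(3))
print(manip.get_t(),manip.get_eef_pos(),manip.get_tool_rot())
E
```

```text
top [ 0.409 -0.112  1.046]
drive_knob_grip [242.4 202.4  19.2  13.9] 0.75 [ 0.496 -0.086  0.08 ]
carriage [167.5 190.3  42.4  48.2] 0.82 [0.528 0.105 0.04 ]
arrow_clip [166.6 151.6   9.4  21.1] 0.72 [0.63  0.112 0.035]
lamp_dial [359.  202.2  14.4  12.3] 0.8 [ 0.499 -0.37   0.08 ]
side [0.191 0.316 0.736]
drive_knob_grip [259.6 220.2  17.8  20.7] 0.69 [ 0.486 -0.081  0.08 ]
carriage [188.2 276.5  63.2  51.4] 0.85 [0.524 0.106 0.04 ]
arrow_clip [150.9 251.1  21.1  17.4] 0.53 [0.634 0.115 0.035]
lamp_dial [324.1 152.7  18.5  18.6] 0.5 [ 0.498 -0.363  0.08 ]
0.5 [ 0.24688622 -0.51932932  0.20549538] [ 9.75476682e-01  2.20102795e-01 -1.03707056e-05  4.37206628e-05]
```

View pics/top0.png

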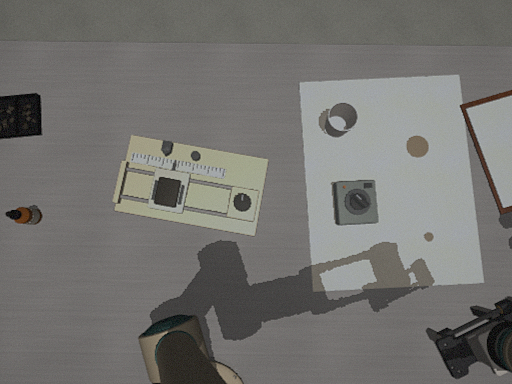

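View pics/side0.png

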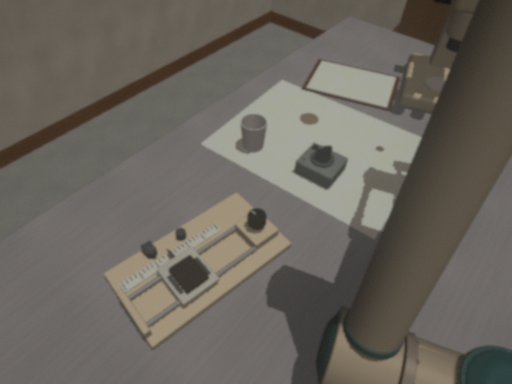

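The top view shows the stage with its knob at (242,202), the pointer near (175,165), the arrow at (167,150) and the magnet at (196,156). The side view agrees. The arrow is farther from the knob than the pointer, so the turn is counter-clockwise. Next is one close look from the wrist.

```bash
python3 - <<'E'
from h import *
d=imaging.capture("top")
def Q(y): return (R.from_euler('z',y)*R.from_euler('x',np.pi)).as_quat()
for y in np.arange(-3,3.2,.5):
    a=manip.inverse_kinematics([.496,-.086,.056],Q(y)); print(round(y,1),None if a is None else np.round(a,2))
y0=R.from_quat(manip.get_tool_rot())*R.from_euler('x',np.pi).inv(); print(y0.as_euler('xyz'))
y=np.arctan2(135,22)-np.pi/2
d=imaging.capture("wrist");T=np.array(d["tool_from_camera"]);print(T.round(3),d["fx"])
# hover so that the camera is over the scale
for yy in (y,y+np.pi):
    a=manip.inverse_kinematics([.56,.03,.34],Q(yy)); print(yy,a)
E
```

```text
-3.0 [-0.31  0.3   1.88  0.    0.96 -2.02]
-2.5 [-0.31  0.3   1.88  0.    0.96 -2.52]
-2.0 None
-1.5 None
-1.0 [-0.31  0.3   1.88 -0.    0.96  2.26]
-0.5 [-0.31  0.3   1.88 -0.    0.96  1.76]
0.0 [-0.31  0.3   1.88 -0.    0.96  1.26]
0.5 [-0.31  0.3   1.88 -0.    0.96  0.76]
1.0 [-0.31  0.3   1.88 -0.    0.96  0.26]
1.5 [-0.31  0.3   1.88 -0.    0.96 -0.24]
2.0 [-0.31  0.3   1.88  0.    0.96 -0.74]
2.5 [-0.31  0.3   1.88  0.    0.96 -1.24]
3.0 [-0.31  0.3   1.88  0.    0.96 -1.74]
[-1.30709437e-04  4.86191846e-06  4.43792623e-01]
[[-0.    -0.964 -0.266  0.079]
 [ 1.    -0.     0.     0.   ]
 [-0.    -0.266  0.964 -0.18 ]
 [ 0.     0.     0.     1.   ]] 317.3113174977961
-0.16154292381062474 [-7.05489116e-02  2.10645447e-01  1.27000617e+00 -4.44089210e-16
  1.66094103e+00  1.66179034e+00]
2.9800497297791684 [-0.07054891  0.21064545  1.27000617  0.          1.66094103 -1.47980231]
```

```bash
python3 - <<'E'
from h import *
def Q(y): return (R.from_euler('z',y)*R.from_euler('x',np.pi)).as_quat()
manip.move_pose([.55,.03,.2],Q(-.16)); manip.pause(.2)
Z=dict(drive_knob_grip=.085,carriage=.04,arrow_clip=.035)
d=cap("wrist");save(d,"w1.png")
for l in Z:
    for r in recognise(l,"wrist")[:3]: print(l,np.round(r["rect"],1),round(r["score"],2),px(d,*r["rect"][:2],Z[l]).round(3))
print(manip.get_t(),d["W"].round(4).tolist(),d["fx"],d["cx"],d["cy"])
E
```

```text
drive_knob_grip [370.3 213.8  51.4  47.4] 0.65 [ 0.504 -0.082  0.085]
carriage [186.1 188.7  85.3 115.6] 0.69 [0.547 0.102 0.04 ]
arrow_clip [155.7 105.5  34.   37.9] 0.89 [0.64  0.116 0.035]
3.2417 [[-0.1604, -0.9515, -0.2626, 0.6277], [-0.9871, 0.1547, 0.0424, 0.0171], [0.0002, 0.266, -0.964, 0.3796], [0.0, 0.0, 0.0, 1.0]] 317.3113174977961 250.33916978025667 189.04050451710938
```

View pics/w1.png

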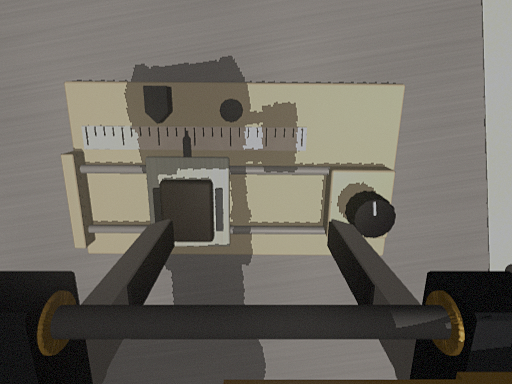

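```bash
python3 - <<'E'
import cv2,numpy as np
i=cv2.imread("pics/w1.png")
a=cv2.resize(i[75:175,130:260],None,fx=5,fy=5,interpolation=cv2.INTER_CUBIC)
b=cv2.resize(i[180:250,335:405],None,fx=4,fy=4,interpolation=cv2.INTER_CUBIC)
a=np.clip(a.astype(float)*1.8,0,255);b=np.clip(b.astype(float)*2.,0,255)
c=np.zeros((500,650+140,3));c[:,:650]=a
b=cv2.resize(b,(140,140));c[:140,650:]=b
cv2.imwrite("pics/c1.png",c)
E
```

```text
[ WARN:0@0.077] global loadsave.cpp:1063 imwrite_ Unsupported depth image for selected encoder is fallbacked to CV_8U.
```

View pics/c1.png

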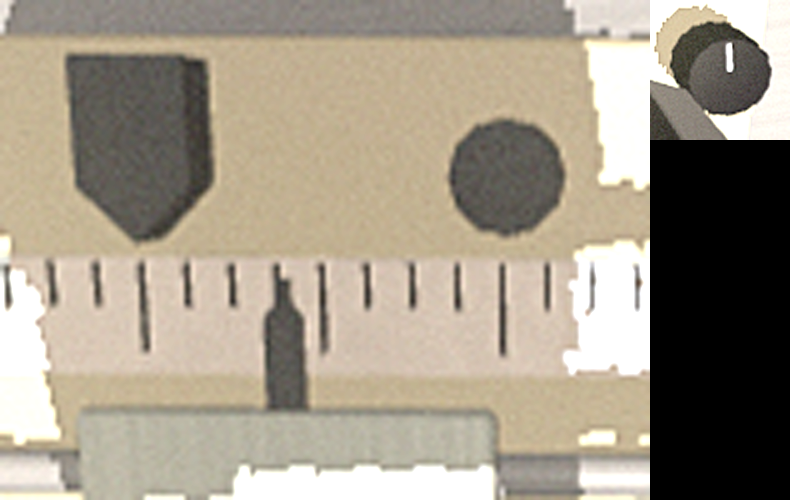

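The crop puts the arrow's top tip at pixel (157.4,123), the pointer tip at (186.8,131) and the knob's top face centre at about (376,217).

```bash
python3 - <<'E'
from h import *
import json
T=np.array([[-0.1604,-0.9515,-0.2626,0.6277],[-0.9871,0.1547,0.0424,0.0171],[0.0002,0.266,-0.964,0.3796],[0,0,0,1]])
d=dict(W=T,fx=317.31,fy=317.31,cx=250.34,cy=189.04)
e=px(d,66,83,.02)-px(d,404,85,.02);u=e[:2]/np.linalg.norm(e[:2]);print(u,np.arctan2(u[1],u[0])-np.pi/2)
a=px(d,157.4,123,.042);p=px(d,186.8,131,.039);k=px(d,376,217,.087)
print(a,p,k,(a-p)[:2]@u, (a-p)[:2]@[u[1],-u[0]])
manip_t=(a-p)[:2]@u/.04
def Q(y): return (R.from_euler('z',y)*R.from_euler('x',np.pi)).as_quat()
print(manip_t)
y=-.16
manip.move_pose([k[0],k[1],.15],Q(y))
manip.pause(.2)
d=cap("wrist");save(d,"w2.png")
for r in recognise("drive_knob_grip","wrist")[:2]: print(np.round(r["rect"],1),r["score"],px(d,*r["rect"][:2],.08).round(4))
print(manip.get_eef_pos(),manip.get_t())
E
```

```text
[0.16593185 0.98613722] -0.16670288534750055
[0.62187528 0.11622691 0.042     ] [0.60871778 0.08832336 0.039     ] [ 0.50015347 -0.08708576  0.087     ] 0.029699979066410333 0.008345012660953464
0.7424994766602583
[249.6 201.5  51.9  53.2] 0.85 [ 0.5005 -0.0849  0.08  ]
[ 0.50102519 -0.08614432  0.15049924] 4.15
```

View pics/w2.png

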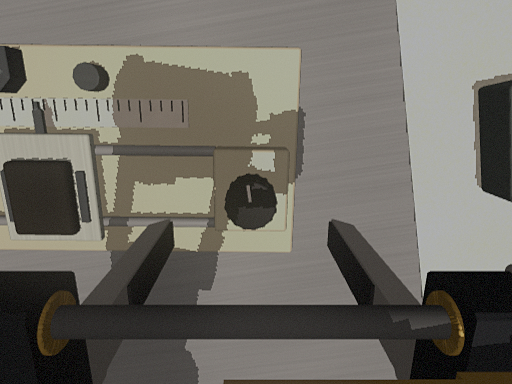

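The knob at (250,201) is centred between the fingers. I'll grip it and turn it 0.74 rad.

```bash
python3 - <<'E'
from h import *
manip.move_l([.5003,-.0858,.057],max_speed=.1,f_stop=8)
jaws.grab(15); print(manip.get_gripper_width(),manip.get_contact_force(),manip.get_eef_pos())
q=np.array(manip.get_qpos()); q0=q.copy()
for s in (.25,.5,.742):
    q=q0.copy();q[5]-=s;manip.move_joints(q)
manip.pause(.3);print(manip.get_contact_force(),manip.get_moment(),manip.get_gripper_width(),manip.get_t())
d=cap("top");save(d,"t3.png")
for n in("wrist","top"):
    d=cap(n)
    for l,z in(("carriage",.04),("arrow_clip",.035)):
        for r in recognise(l,n)[:1]: print(n,l,np.round(r["rect"],1),r["score"],px(d,*r["rect"][:2],z).round(4))
    if n=="wrist": save(d,"w3.png")
E
```

```text
0.04193441556348794 [-0.47993859 -0.58378708  0.49803869] [ 0.50029628 -0.08586218  0.05697166]
[0.73402399 6.87761198 2.3512508 ] [ 1.12478266 -0.07582087  0.05141136] 0.04167487099290936 7.425
wrist carriage [24.3 36.6 48.6 73.2] 0.75 [0.5257 0.0856 0.04  ]
top carriage [158.  186.6  38.4  47.4] 0.77 [0.5376 0.1298 0.04  ]
top arrow_clip [167.7 150.5  13.3  18.2] 0.69 [0.6326 0.1096 0.035 ]
```

View pics/w3.png

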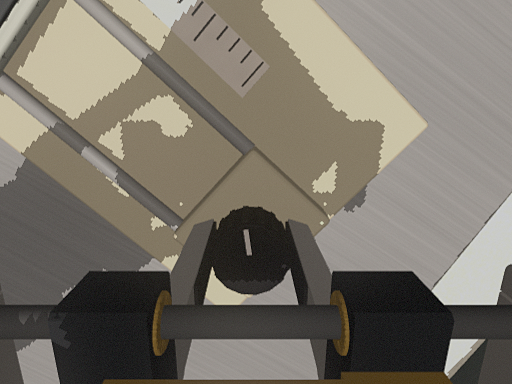

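The knob turned with the fingers. Its white line still lies along the gripper axis. I'll release, rise and recheck from the earlier viewpoint.

```bash
python3 - <<'E'
from h import *
def Q(y): return (R.from_euler('z',y)*R.from_euler('x',np.pi)).as_quat()
jaws.release(); p=manip.get_eef_pos()
manip.move_l([p[0],p[1],.15]); manip.move_pose([.55,.06,.2],Q(-.166)); manip.pause(.2)
d=cap("wrist");save(d,"w4.png")
for l in("carriage","arrow_clip"):
    for r in recognise(l,"wrist")[:1]: print(l,np.round(r["rect"],1),r["score"])
r=[int(v) for v in r["rect"]]
x,y=max(r[0]-65,0),max(r[1]-35,0)
print(x,y,manip.get_t(),d["W"].tolist())
c=cv2.resize(d["frame"][y:y+100,x:x+130,::-1],None,fx=5,fy=5,interpolation=cv2.INTER_CUBIC)
cv2.imwrite("pics/c4.png",cv2.convertScaleAbs(c,alpha=1.8))
E
```

```text
carriage [188.  183.3  86.  118. ] 0.59
arrow_clip [182.2 101.   29.1  36.4] 0.95
117 66 10.8 [[-0.16614362399746552, -0.9503021508314129, -0.2632909385645056, 0.6273799249804473], [-0.9861014510693453, 0.16024019519568417, 0.043897699741324965, 0.04660023631260144], [0.00047371290809857246, 0.26692489949204523, -0.9637172166290491, 0.3791394984719684], [0.0, 0.0, 0.0, 1.0]]
```

View pics/c4.png

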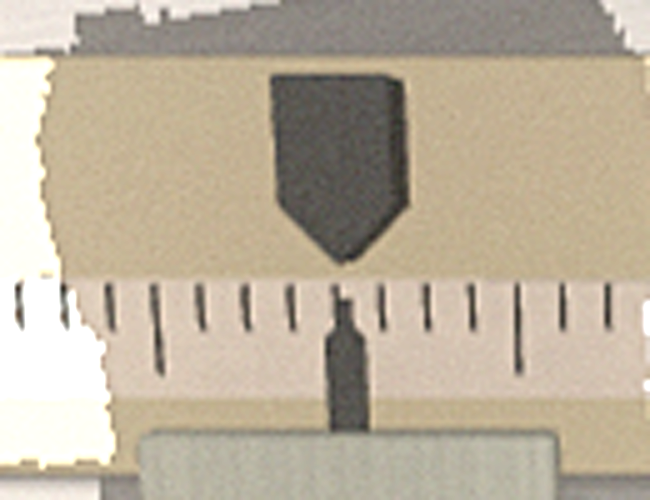

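The pointer tip is at crop (344,297) and the arrow tip at (342,262), so they line up to within about 1 mm. The fingers are clear of everything.

```bash
python3 -c "
from h import *
print(manip.finish_job(),manip.get_t())"
```

```text
the job is handed in; nothing more can be done
the job is handed in; nothing more can be done
```

I turned the knob about 0.74 rad counter-clockwise, which put the carriage's pointer opposite the arrow clip's tip to within about 1 mm in the last picture; I released the knob, kept clear of the lamp dial, and handed the job in at about 11 s (the judge's verdict was not shown).

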